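Load the sample rod and set the feed two turns off its stop

TASK

Take the yellow-topped sample rod out of the rack, stand it upright, fully down, in the brass cup on the feed stand's carriage and let go of it. Then grip the black crank handle of the white handwheel, wind it clockwise (seen from above) until it comes up against its stop, back it off exactly two full turns, and finish there with the gripper still holding the handle. Do not shift the other rods, the jar, the bottle or the dish.

Things in the scene. Friction and masses are not known exactly. Their poses are not given: they have to be found in the camera images.
- feed_stand: Sample feed stand, fixed to the bench: dark base plate 110 x 310 x 20 mm; at its +y end a cream housing 96 mm square and 90 mm high under a white handwheel; a carriage with a brass cup sliding along y; a cream stop block (62 mm high) at its -y end. Origin: centre of the underside; x across, y along the plate to the wheel, z up. Turned up to 0.3 rad either way.
- wheel_axis (a point): Point on the handwheel's vertical axis at the top face of the wheel disc (white disc, 120 mm across, 12 mm thick, top face 107 mm above the bench). Fixed to the feed stand, axes as the stand's; it does not turn with the wheel.
- feed_wheel (a joint): Wheel angle in rad: 0 = hard stop (wound fully in), grows anticlockwise seen from above, 6.283 a turn, other end at 22. Starts 0.6 to 1.4 turns off the stop. At 0 and every full turn the handle lies from the axis towards the stand's -x, over the red index mark on the housing. It stays where it is left: friction about 0.07 N m (1.6 N at the handle).
- crank_grip (a point): Centre of the crank handle: upright black cylinder, 22 mm in diameter, 45 mm high, 45 mm from the wheel axis, its centre 24.5 mm above the wheel's top face (131.5 mm above the bench). It spins freely on its pin, so it can be gripped firmly at a fixed yaw and led round. At wheel angle q it lies 45 mm * (-cos q, -sin q) from wheel_axis in the stand's x, y.
- crank_handle: The crank handle itself; origin at the centre of its underside (22.5 mm under crank_grip).
- cup_mouth (a point): Centre of the mouth of the brass cup on the carriage, 90 mm above the bench; bore 16 mm, outside 28 mm, 35 mm deep. Axes as the stand's. The carriage moves 8 mm per wheel turn along the stand's y: towards the stop block as the wheel is wound clockwise, towards the wheel as it is backed off. At wheel angle 0 the mouth is 185 mm from the axis, on its -y side.
- rod_rack: Grey block 165 x 50 x 40 mm, fixed to the bench, with three holes 16 mm wide and 30 mm deep in a row along its x, 58 mm apart; the rods stand in them in any order. Origin: centre of the underside.
- sample_rod_center (a point): Centre (half-way up) of the sample rod: aluminium, 12 mm in diameter, 100 mm long, 30 to 65 g, z along it, its top 18 mm covered by a yellow cap band. In the rack its foot is 10 mm above the bench. When it stands in the cup its centre is 15 mm above cup_mouth.
- sample_rod: The same rod; origin at the centre of its foot.
- blue_rod_center (a point): Centre of a like rod with a blue band, in the rack; leave it there.
- black_rod_center (a point): Centre of a like rod with a black band, in the rack; leave it there.
- stain_jar: Small amber jar with black lid, 44 mm in diameter, 65 mm high; leave it. Origin: centre of the underside.
- spray_bottle: Clear bottle with blue label and white cap, 48 mm in diameter, 120 mm high; leave it. Origin: centre of the underside.
- dish: Shallow glass dish, 86 mm across, 16 mm high; leave it. Origin: centre of the underside.

How it is judged:
On the way, in this order (a step that is already met when the one before it is completed fails the run):
1. the sample rod stands upright, fully down in the cup, and is let go (x of sample_rod_center in the frame of cup_mouth between -0.008 and 0.008 m and y of sample_rod_center in the frame of cup_mouth between -0.008 and 0.008 m and z of sample_rod_center in the frame of cup_mouth between 0.008 and 0.02 m and angle between sample_rod_center's own z axis and vertical below 0.2 rad and contact force between the fingers and sample_rod below 0.2 N), for 0.2 s.
2. the handwheel is wound in against its stop (value of joint feed_wheel below 0.1 rad), for 0.1 s.
At the end, for the whole second after the job is handed in: The handwheel stands still two turns off its stop (12.57 rad, within 0.2 rad), the gripper still grips the crank handle (more than 1 N, grasp point within 30 mm of the handle's centre), and the sample rod stands free in the cup, on its floor (within 5 mm), leaning less than 0.2 rad (all of step 1 and value of joint feed_wheel between 12.366 and 12.766 rad and velocity of joint feed_wheel between -0.1 and 0.1 rad/s and contact force between the fingers and crank_handle above 1 N and distance between the grasp point and crank_grip below 0.03 m); the arm keeps its last pose, push and grip.
It fails at once if another rod, the jar, the bottle or the dish was moved more than 25 mm (distance of any of blue_rod_center, black_rod_center, stain_jar, spray_bottle, dish from where it was at the start of the episode above 0.025 m).
It also fails if it takes over 72 s, if anything falls off the work surface, if the arm or the gripper's body presses on something with over 40 N, if the wrist force passes 120 N, or if a joint passes its speed limit or range.

ROBOT

A 6-joint arm with a two-finger parallel gripper is mounted at the origin on the work surface. World frame = base frame: x ahead of the robot, y to its left, z up, the work surface at z = 0. Lengths are in m, angles in rad, forces in N, time in s.
With the tool pointing down it reaches from about 0.275 to 1 m from the base axis. Payload 8.4 kg.
Tool frame: the origin (TCP) lies on the centre line of the jaws, within the pads' length; the fingertips stand 17 mm ahead of it and the grasp point (between the pads) lies 2 mm behind it (bot.tcp_to_tips is the y of the fingertips in the tool frame, in m); y points along the fingers, z is the direction in which the jaws open and shut, and the axes are right-handed (so a half turn about y gives the same grasp; the last joint's range is limited). The gripper opens to 85 mm and grips with 20 to 120 N. Pads are 22 mm wide; open, the fingers measure 114 mm over their backs; the gripper's body (76 mm by 85 mm) begins 54 mm behind the grasp point. The pads swing forward as they close: fully open they stand 13 mm farther back than shut.
Start: joints at [1.324, 0.353, 1.633, -0, 1.155, -0.002], TCP at [0.151, 0.606, 0.248] pointing down, gripper open.
Joint ranges: [-2.63, 2.63], [-0.92, 2.1], [0.06, 2.66], [-1.3, 4.44], [0, 2.69], [-3.02, 3.02]. Speed limits (rad/s): [2.22, 2.22, 2.79, 3.14, 3.14, 3.14].

INTERFACE

Orientations are given as a unit quaternion [x, y, z, w].
In Python, from workcell import bot, hand, kinematics, get_obs, vision, hand_in gives the robot as it stands. The module is installed in compiled form; this text tells all that it offers. Calls block until the motion is done:
- bot.reach(position, orientation): joint-space move of the TCP to a pose.
- bot.servo_line(position, ori=None, velocity=0.15): straight line of the TCP; ori=None keeps the orientation; velocity is the mean speed in m/s.
- bot.goto_joints(angles): joint-space move.
- hand.move_gripper(opening, strength=None): finger opening in m; strength is the grip in N (None keeps the last); returns when the fingers have stopped.
- bot.dwell(seconds).
- kinematics.solve_ik(position, orientation): joint angles nearest the present ones, or None.
- get_obs(): the state.
- vision.read_camera(name): name is "side" or "top" or "wrist"; returns a dict with "frame" (384x512x3 uint8, red, green, blue), "intrinsics" (3x3 intrinsics, pixels), "dist" ([k1, k2, p1, p2, k3] as OpenCV has them; the pictures are not rectified), "view" (4x4, takes a point from world to camera coordinates). Camera axes: x right, y down, z forward; pixel columns grow to the right and rows downward; lengths in m; the calibration is good to about 2 mm. A picture is of the moment at which its call begins. There is no depth.
A pose or a line that the arm cannot do raises bot.IKError and nothing moves.
- hand_in(): hands the job in, once; it reports no verdict.
The state is a dict: "time_s": time; "joint_pos": joint angles; "joint_vel": joint speeds; "joint_efforts": joint torques, N m; "position": TCP position; "orientation": TCP orientation; "wrist_force": force on the tool from outside, world axes, zero at the start; "ft_torque": the same for the moment, N m; "gripper_width": finger opening in m.
Only numpy, scipy, OpenCV 4.12 (cv2) and the standard library are available. Lean on these libraries where they do the work, as an engineer would, in place of code of your own. Each camera call takes 0.05 s, during which the arm holds its last target.

## Working session

There is one attempt and no reset: what is moved stays moved. The work goes in short steps, each a Python script; the robot and the scene stay as the last script left them, time stands still between calls to the robot, and variables do not carry over. Pictures are saved under pics/ and viewed, and the job is handed in when it is done.

```bash
mkdir -p pics; python3 - <<'E'
from workcell import bot,hand,kinematics,get_obs,vision
import cv2,numpy as np
for n in ["side","top","wrist"]:
    r=vision.read_camera(n); cv2.imwrite(f"pics/{n}0.png",r["frame"][:,:,::-1])
    print(n,r["intrinsics"].tolist(),r["dist"],np.round(r["view"],4).tolist())
o=get_obs();print(o); print(bot.tcp_to_tips)
E
```

```text
side [[418.49958603044433, 0.0, 255.7401952699913], [0.0, 418.49958603044433, 187.96905778947752], [0.0, 0.0, 1.0]] [-0.03479126  0.          0.          0.          0.        ] [[0.9248, -0.3801, 0.0184, -0.536], [-0.2364, -0.6117, -0.7549, 0.1958], [0.2982, 0.6938, -0.6555, 0.6829], [0.0, 0.0, 0.0, 1.0]]
top [[456.19138912859455, 0.0, 253.4279306433348], [0.0, 456.19138912859455, 192.81985139277575], [0.0, 0.0, 1.0]] [-0.18303707  0.          0.          0.          0.        ] [[-0.0258, -0.9992, -0.029, -0.0127], [-0.9824, 0.0307, -0.184, 0.5788], [0.1848, 0.0238, -0.9825, 0.8761], [0.0, 0.0, 0.0, 1.0]]
wrist [[268.81603635947073, 0.0, 254.65110416828543], [0.0, 268.81603635947073, 188.16008988749033], [0.0, 0.0, 1.0]] [-0.02886203  0.          0.          0.          0.        ] [[0.2432, 0.97, -0.0018, -0.6236], [0.9331, -0.2335, 0.2735, -0.0354], [0.2648, -0.0682, -0.9619, 0.3805], [0.0, 0.0, 0.0, 1.0]]
{'time_s': 0.15, 'joint_pos': array([ 1.32360904e+00,  3.53533253e-01,  1.63396589e+00, -6.59034333e-06,
        1.15518552e+00, -2.37739625e-03]), 'joint_vel': array([ 9.48591286e-05, -3.12661315e-03, -3.39101941e-03, -1.06503675e-03,
        1.26434488e-03, -6.02349588e-05]), 'joint_efforts': array([-2.31073109e-04, -6.05633497e+01, -3.42340636e+01,  7.38987922e-06,
        6.12971722e-03,  3.59238356e-05]), 'position': array([0.1513862 , 0.60603301, 0.24770541]), 'orientation': array([ 0.70219947, -0.08638238,  0.08629051, -0.70143277]), 'wrist_force': array([ 0.24727649, -0.86882755,  0.27173036]), 'ft_torque': array([-0.02263526,  0.0074459 ,  0.01182415]), 'gripper_width': 0.08562463523045079}
0.017
```

View pics/side0.png

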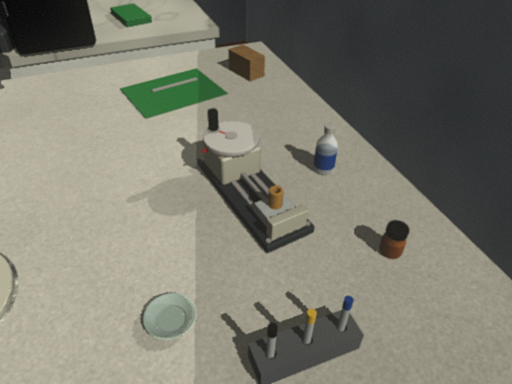

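View pics/top0.png

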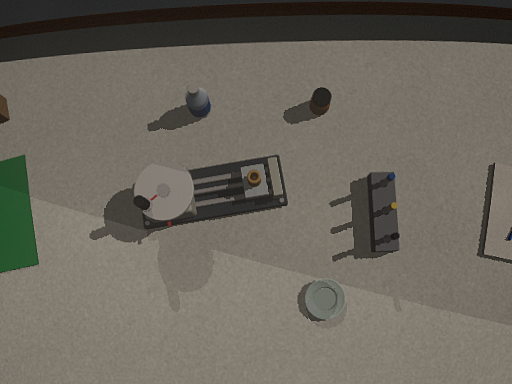

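View pics/wrist0.png

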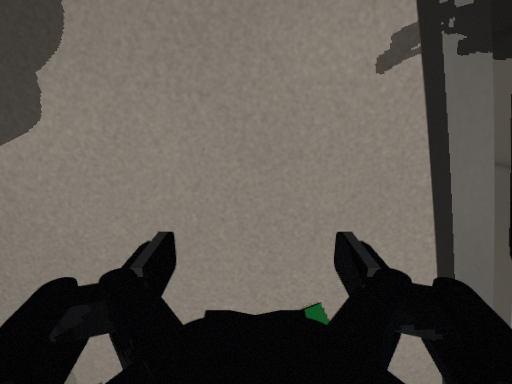

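The side view shows the rack with its rods at (272,340), (310,325) and (347,312); yellow is the middle one. It also shows the cup at (276,197) and the crank at (213,118). In the top view the yellow cap is near (394,206), the cup at (254,178), the wheel at (163,190) and the handle at (143,202). I'll zoom in for finer pixel positions.

```bash
cat > h.py <<'E'
from workcell import bot,hand,kinematics,get_obs,vision,hand_in
import cv2,numpy as np
from scipy.optimize import least_squares
from scipy.spatial.transform import Rotation as R
def cam(n):
    return vision.read_camera(n)
def proj(r,P):
    V=np.array(r["view"]); P=np.atleast_2d(np.array(P,float))
    rv,_=cv2.Rodrigues(V[:3,:3])
    return cv2.projectPoints(P,rv,V[:3,3],np.array(r["intrinsics"]),np.array(r["dist"]))[0].reshape(-1,2)
def ray(r,uv):
    V=np.array(r["view"])
    p=cv2.undistortPoints(np.array([[uv]],float),np.array(r["intrinsics"]),np.array(r["dist"]))[0,0]
    return -V[:3,:3].T@V[:3,3], V[:3,:3].T@np.array([p[0],p[1],1])
def onz(r,uv,z):
    c,d=ray(r,uv); return c+d*(z-c[2])/d[2]
def tri(r1,u1,r2,u2):
    c1,d1=ray(r1,u1);c2,d2=ray(r2,u2)
    A=np.c_[d1,-d2];s=np.linalg.lstsq(A,c2-c1,rcond=None)[0]
    a=c1+s[0]*d1;b=c2+s[1]*d2
    return (a+b)/2,np.linalg.norm(a-b)
def crop(r,x0,y0,x1,y1,k,name,pts=()):
    f=r["frame"][:,:,::-1][y0:y1,x0:x1]
    f=cv2.resize(f,None,fx=k,fy=k,interpolation=cv2.INTER_CUBIC)
    for u,v in pts: cv2.circle(f,(int((u-x0+.5)*k),int((v-y0+.5)*k)),2,(0,255,0),-1)
    cv2.imwrite(name,f)
E
python3 - <<'E'
from h import *
import pickle
s=cam("side");t=cam("top");pickle.dump((s,t),open("st.pkl","wb"))
crop(t,130,145,290,235,5,"pics/t1.png")
crop(s,190,100,320,250,4,"pics/s1.png")
crop(t,355,160,415,260,5,"pics/t2.png")
crop(s,240,280,370,384,5,"pics/s2.png")
E
```

```text
(no output)
```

View pics/t1.png

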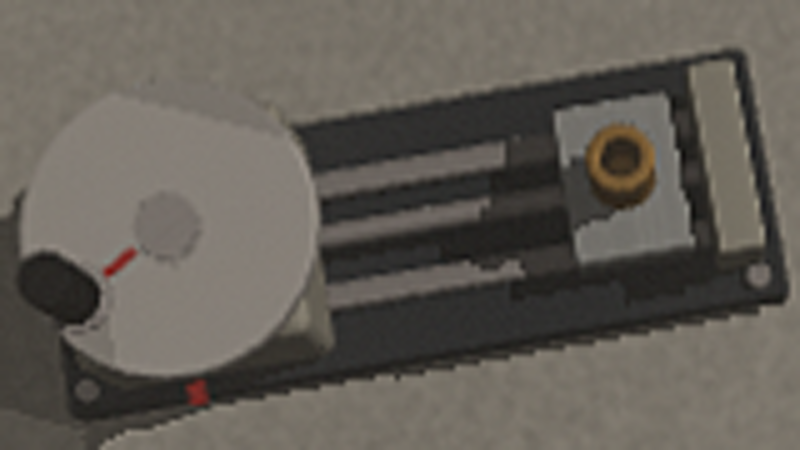

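View pics/s1.png

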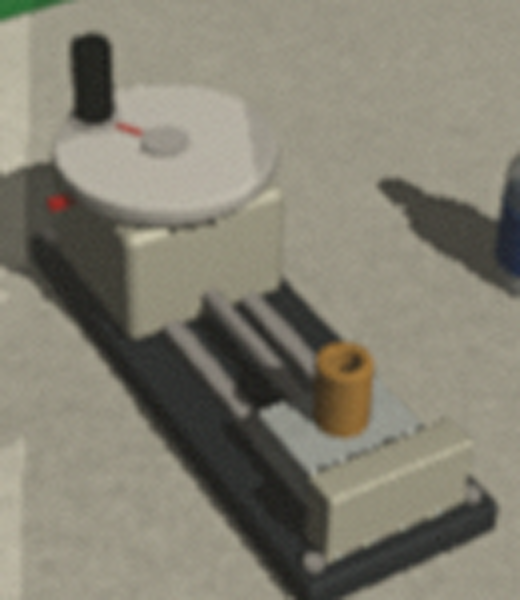

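View pics/t2.png

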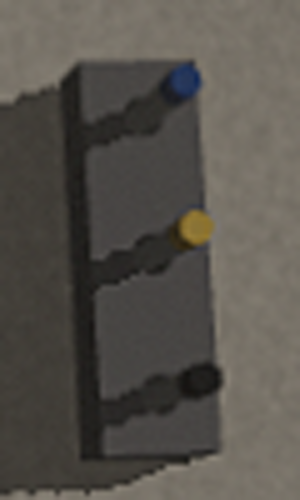

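View pics/s2.png

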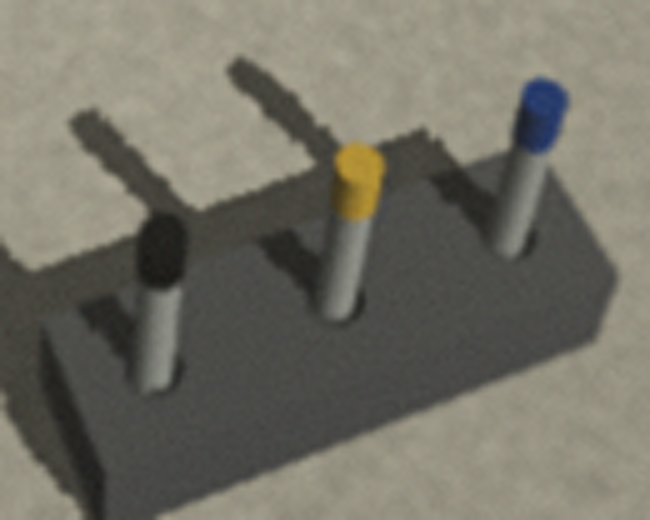

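```bash
python3 - <<'E'
from h import *
import pickle
s,t=pickle.load(open("st.pkl","rb"))
f=lambda x0,y0,k,p:(p[0]/k-.5+x0,p[1]/k-.5+y0)
T1=lambda *p:f(130,145,5,p);S1=lambda *p:f(190,100,4,p);T2=lambda *p:f(355,160,5,p);S2=lambda *p:f(240,280,5,p)
for nm,a,b,z in [("hub",T1(168,227),S1(165,138),.108),("cup",T1(623,155),S1(345,357),.09),("htop",T1(43,277),S1(92,39),.154),
  ("yel",T2(196,226),S2(361,158),.11),("blue",T2(185,79),S2(545,93),.11),("blk",T2(203,378),S2(163,228),.11)]:
    p,e=tri(t,a,s,b);print(nm,np.round(p,4),"gap",round(e,4),"top@z",np.round(onz(t,a,z),4),"side@z",np.round(onz(s,b,z),4))
for c in [T1(742,50),T1(787,300),T1(75,415)]: print("base",np.round(onz(t,c,.02),4))
E
```

```text
hub [0.5789 0.144  0.112 ] gap 0.0011 top@z [0.5792 0.145  0.108 ] side@z [0.5815 0.1497 0.108 ]
cup [ 0.6049 -0.0323  0.0942] gap 0.0003 top@z [ 0.606  -0.0322  0.09  ] side@z [ 0.6069 -0.028   0.09  ]
htop [0.5527 0.1805 0.157 ] gap 0.0011 top@z [0.5527 0.1815 0.154 ] side@z [0.5547 0.1854 0.154 ]
yel [ 0.5358 -0.2983  0.1136] gap 0.0007 top@z [ 0.536  -0.2992  0.11  ] side@z [ 0.5376 -0.2965  0.11  ]
blue [ 0.5934 -0.2988  0.1131] gap 0.0006 top@z [ 0.5938 -0.2996  0.11  ] side@z [ 0.5953 -0.2973  0.11  ]
blk [ 0.4778 -0.297   0.1124] gap 0.0011 top@z [ 0.4775 -0.2975  0.11  ] side@z [ 0.4791 -0.2958  0.11  ]
base [ 0.6665 -0.083   0.02  ]
base [ 0.5574 -0.098   0.02  ]
base [0.5169 0.2048 0.02  ]
```

Top and side agree to about 3 mm, and the rods measure 58 mm apart as specified. The stand yaw comes out near 0.14 and the cup-to-axis distance near 179 mm, against about 178.4 mm expected at q≈5.2 rad. Next I'll move above the yellow rod and check with the wrist camera.

```bash
python3 - <<'E'
from h import *
o=get_obs();print("cur axes\n",R.from_quat(o["orientation"]).as_matrix().round(2))
for sg in (1,-1):
    M=np.c_[[sg,0,0],[0,0,-1],[0,sg,0]]; q=R.from_matrix(M).as_quat()
    for p in ([.5365,-.298,.2],[.5365,-.298,.09],[.606,-.03,.14],[.58,.146,.14]):
        j=kinematics.solve_ik(p,q); print(sg,p,None if j is None else np.round(j,2))
E
```

```text
cur axes
 [[ 0.97 -0.    0.24]
 [-0.24 -0.    0.97]
 [-0.   -1.   -0.  ]]
1 [0.5365, -0.298, 0.2] [-0.51  0.38  1.7  -0.    1.05 -2.08]
1 [0.5365, -0.298, 0.09] [-0.51  0.52  1.78 -0.    0.85 -2.08]
1 [0.606, -0.03, 0.14] [-0.05  0.44  1.76 -0.    0.93 -1.62]
1 [0.58, 0.146, 0.14] [ 0.24  0.43  1.78 -0.    0.93 -1.33]
-1 [0.5365, -0.298, 0.2] [-0.51  0.38  1.7  -0.    1.05  1.06]
-1 [0.5365, -0.298, 0.09] [-0.51  0.52  1.78 -0.    0.85  1.06]
-1 [0.606, -0.03, 0.14] [-0.05  0.44  1.76 -0.    0.93  1.52]
-1 [0.58, 0.146, 0.14] [ 0.24  0.43  1.78 -0.    0.93  1.81]
```

```bash
cat >> h.py <<'E'
Q=R.from_matrix(np.c_[[-1,0,0],[0,0,-1],[0,-1,0]]).as_quat()
E
python3 - <<'E'
from h import *
import pickle
bot.reach([.5365,-.298,.25],Q)
w=cam("wrist");pickle.dump(w,open("w1.pkl","wb"))
V=np.array(w["view"]);print(-V[:3,:3].T@V[:3,3],get_obs()["position"],get_obs()["time_s"])
print(proj(w,[[.5365,-.298,.11],[.594,-.2985,.11]]))
crop(w,100,0,412,300,2,"pics/w1.png",proj(w,[[.5365,-.298,.11]]))
E
```

```text
[ 0.6062036  -0.29775115  0.37694421] [ 0.53680453 -0.29744374  0.24998793] 3.725
[[254.80292314 182.07292045]
 [255.33893611 124.64899475]]
```

View pics/w1.png

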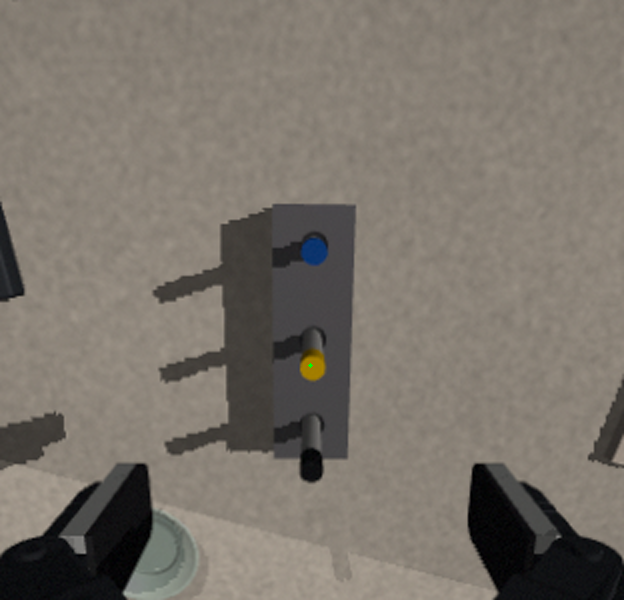

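The wrist picture has the yellow cap centre at crop (313,367) and my prediction at (310,365). That puts the rod at about (0.536, -0.299). Grasping it now.

```bash
python3 - <<'E'
from h import *
hand.move_gripper(.05,30)
bot.servo_line([.536,-.299,.2],velocity=.2)
bot.servo_line([.536,-.299,.086],velocity=.12)
hand.move_gripper(0,30)
o=get_obs();print(o["gripper_width"],o["wrist_force"],o["position"],o["time_s"])
bot.servo_line([.536,-.299,.25],velocity=.15)
o=get_obs();print(o["gripper_width"],o["wrist_force"],o["position"],o["time_s"])
w=cam("wrist");crop(w,100,0,412,300,2,"pics/w2.png")
s=cam("side");crop(s,200,150,400,384,2.5,"pics/s3.png")
E
```

```text
0.011272060094528951 [-0.39204143  1.13991156  4.75497051] [ 0.53633418 -0.29911982  0.08655657] 6.0917
0.010909778024346985 [-0.5177518  -0.291076   -1.16190888] [ 0.53548562 -0.29869857  0.24892927] 7.3333
```

View pics/w2.png

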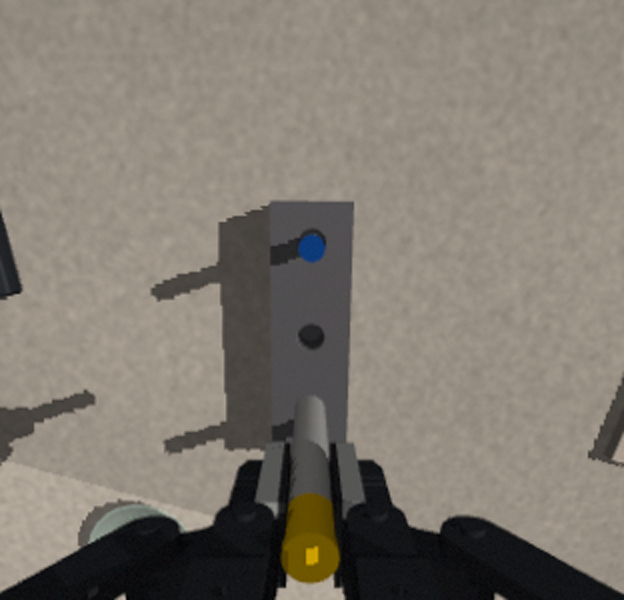

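View pics/s3.png

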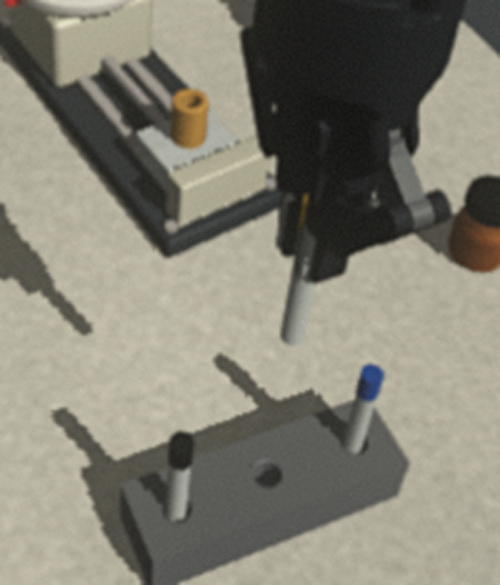

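```bash
python3 - <<'E'
from h import *
import pickle
bot.servo_line([.606,-.0315,.25],velocity=.25)
bot.servo_line([.606,-.0315,.185],velocity=.15)
bot.dwell(.2)
o=get_obs();print(o["gripper_width"],o["wrist_force"],o["position"],o["time_s"])
w=cam("wrist");crop(w,150,120,350,300,4,"pics/w3.png")
s=cam("side");crop(s,220,120,330,240,5,"pics/s4.png")
pickle.dump((w,s),open("c.pkl","wb"))
p=o["position"]
print(proj(w,[p-[0,0,.0766],[p[0],p[1],.09]]),proj(s,[p-[0,0,.0766],[p[0],p[1],.09]]))
E
```

```text
0.01123851942866009 [-0.52713402 -0.08517103 -0.47157684] [ 0.60669501 -0.03163747  0.18618903] 9.475
[[254.0974567  201.92816333]
 [254.12990333 194.67636357]] [[276.99822556 181.97172434]
 [276.45758088 189.97466502]]
```

View pics/w3.png

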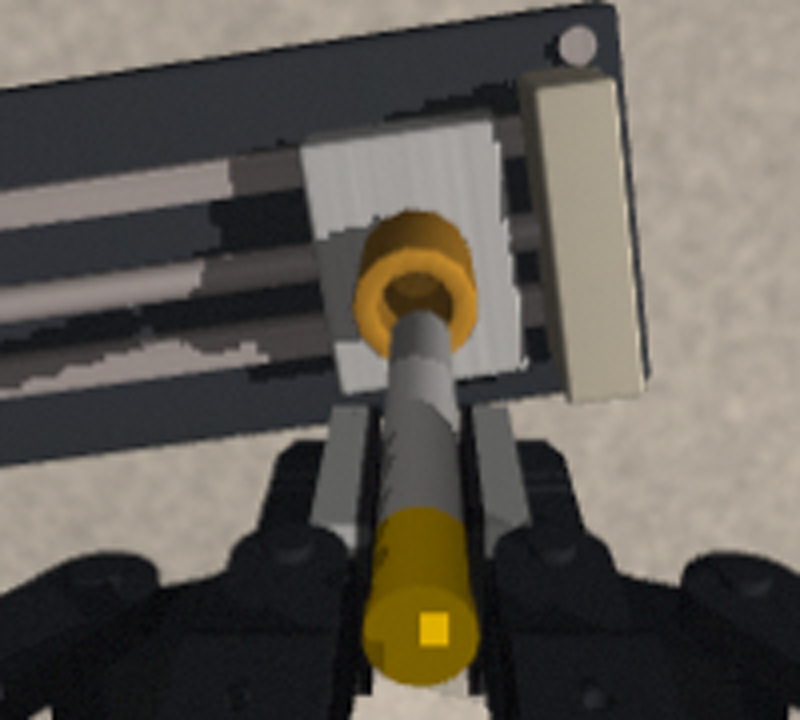

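View pics/s4.png

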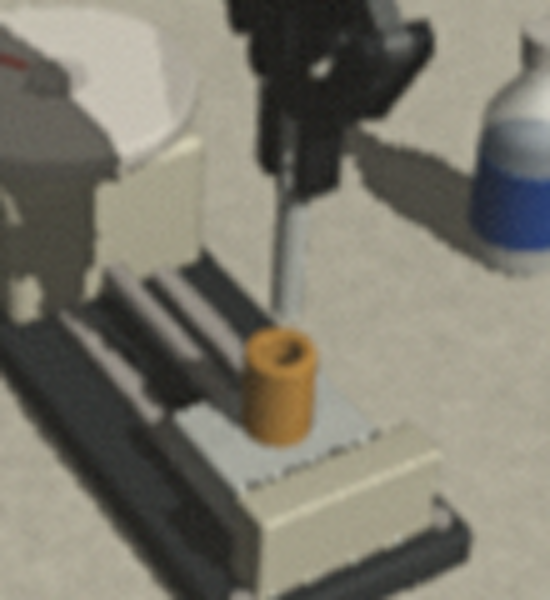

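The rod foot is at wrist crop (421,~335) and the mouth centre at (417,298). Both fit the prediction to within about 1 mm, with the rod roughly 0.7 mm too far towards -y. I'll nudge it and lower under force watch.

```bash
python3 - <<'E'
from h import *
y=-.0308;x=.6062
for z in [.175,.168,.164,.160,.155,.150,.145,.140,.136,.134,.133,.132,.131]:
    bot.servo_line([x,y,z],velocity=.06)
    o=get_obs();f=o["wrist_force"];print(z,o["position"].round(4),f.round(2),o["ft_torque"].round(2))
    if f[2]>8: print("contact");break
print(o["time_s"],o["gripper_width"])
w=cam("wrist");crop(w,150,120,350,300,4,"pics/w4.png")
E
```

```text
0.175 [ 0.6057 -0.0307  0.1743] [ 0.9  -0.34 -0.51] [-0.01 -0.    0.01]
0.168 [ 0.6059 -0.0308  0.1674] [ 0.12  0.46 -1.26] [ 0.01 -0.05  0.03]
0.164 [ 0.6061 -0.0308  0.1638] [ 0.14  0.24 -0.41] [-0.03  0.09  0.02]
0.16 [ 0.606  -0.0308  0.1597] [-0.23 -0.31 -0.24] [ 0.03 -0.01  0.03]
0.155 [ 0.6059 -0.0308  0.1546] [-0.83 -0.39 -1.44] [-0.04  0.05  0.03]
0.15 [ 0.6059 -0.0308  0.1496] [ 0.34  0.2  -0.56] [-0.01 -0.03  0.04]
0.145 [ 0.6059 -0.0308  0.1446] [-0.93  0.38 -0.84] [-0.01 -0.03 -0.03]
0.14 [ 0.6059 -0.0308  0.1396] [ 0.35 -0.51 -0.06] [-0.02  0.01  0.01]
0.136 [ 0.606  -0.0308  0.1357] [-0.48 -0.2  -0.36] [-0.   -0.03 -0.02]
0.134 [ 0.6061 -0.0308  0.1339] [ 0.15  0.4  -0.97] [-0.07 -0.01  0.04]
0.133 [ 0.6062 -0.0308  0.133 ] [-0.14 -0.13 -0.63] [0.06 0.02 0.01]
0.132 [ 0.6061 -0.0308  0.1319] [ 0.44 -0.51 -0.62] [-0.02 -0.05 -0.03]
0.131 [ 0.6065 -0.0308  0.1315] [-1.18 -0.15  5.63] [-0.05  0.24 -0.03]
12.9083 0.01124151152773932
```

View pics/w4.png

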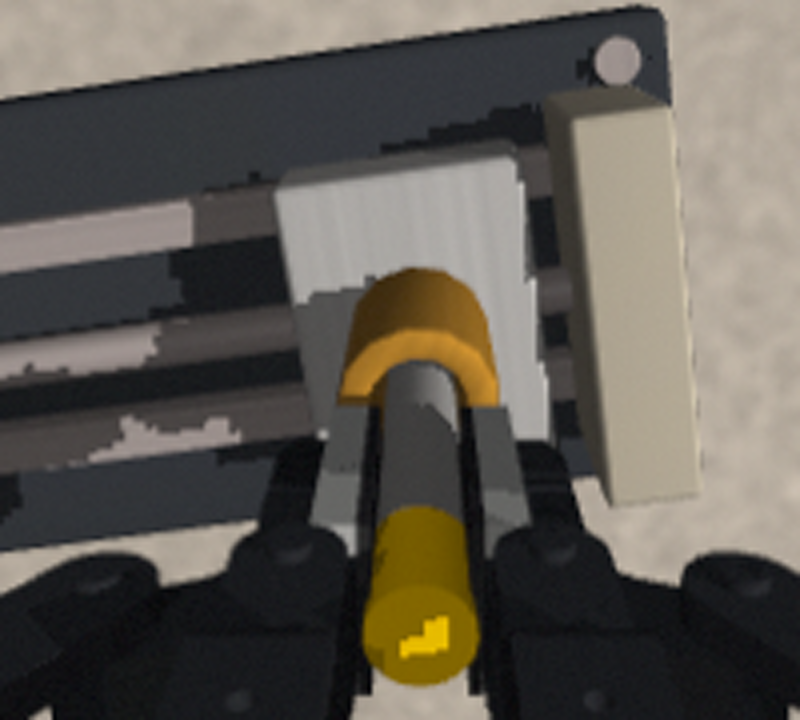

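The floor contact came at TCP z 0.1315, exactly the expected height. Releasing and backing away.

```bash
python3 - <<'E'
from h import *
import pickle
hand.move_gripper(.05)
bot.servo_line([.6061,-.0308,.27],velocity=.2)
bot.reach([.5535,.182,.27],Q)
o=get_obs();print(o["position"],o["time_s"])
w=cam("wrist");s=cam("side");t=cam("top");pickle.dump((w,s,t),open("d.pkl","wb"))
crop(w,0,0,512,384,1.5,"pics/w5.png",proj(w,[[.5535,.182,.154],[.579,.146,.107]]))
crop(s,190,80,320,250,4,"pics/s5.png")
E
```

```text
[0.55365542 0.18120369 0.269472  ] 15.1417
```

View pics/w5.png

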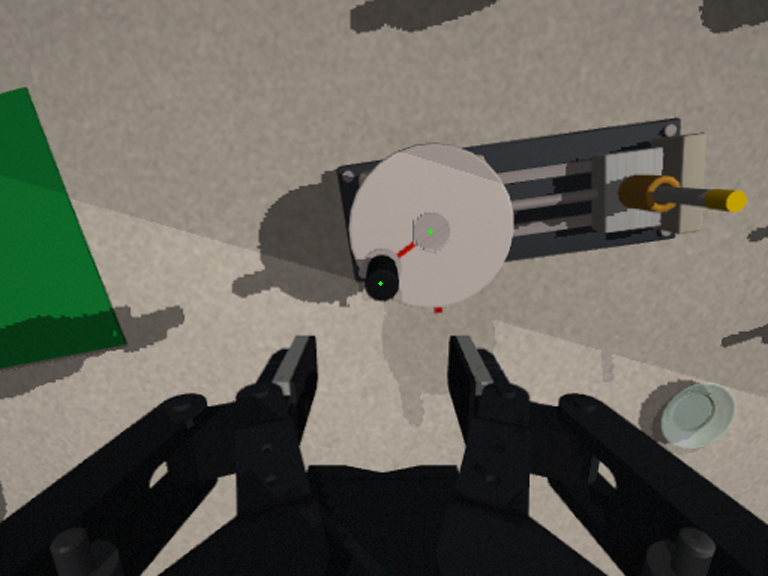

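View pics/s5.png

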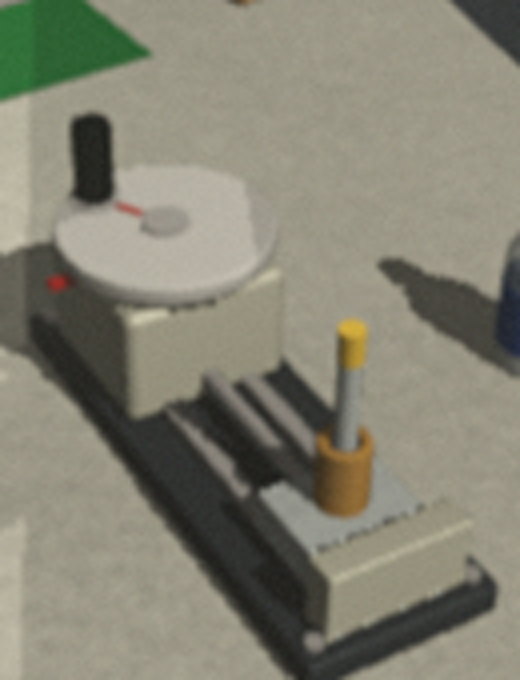

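The rod stands upright in the cup (cap at side crop (352,328)). The predicted handle-top and hub dots fall right on the handle and hub in the wrist view. Next I'll grip the crank and wind clockwise in small arcs, watching the force.

```bash
cat >> h.py <<'E'
def hp(c,phi,z=.134,r=.045): return [c[0]+r*np.cos(phi),c[1]+r*np.sin(phi),z]
E
python3 - <<'E'
from h import *
c=np.array([.579,.146]);phi=2.187
p=hp(c,phi)
bot.servo_line([p[0],p[1],.21],velocity=.2)
bot.servo_line(p,velocity=.1)
hand.move_gripper(0,40)
bot.dwell(.2)
o=get_obs();print(o["gripper_width"],o["position"].round(4),o["wrist_force"].round(2),o["time_s"])
for i in range(6):
    phi-=.25
    bot.servo_line(hp(c,phi),velocity=.08)
    o=get_obs();f=o["wrist_force"];d=o["position"][:2]-c
    u=np.array([np.cos(phi),np.sin(phi)]);tt=np.array([-u[1],u[0]])
    print(round(phi,2),"act",np.arctan2(d[1],d[0]).round(3),np.hypot(*d).round(4),"Fr",(f[:2]@u).round(1),"Ft",(f[:2]@tt).round(1),"Fz",f[2].round(1),o["time_s"])
    if np.linalg.norm(f)>40: break
w=cam("wrist");crop(w,0,0,512,384,1.5,"pics/w6.png")
E
```

```text
0.020691712796225007 [0.5537 0.1827 0.1348] [-0.23 -2.01  6.49] 17.2083
1.94 act 1.91 0.0448 Fr -2.4 Ft -1.2 Fz 6.3 17.5
1.69 act 1.666 0.045 Fr -2.3 Ft -3.0 Fz 7.9 17.7917
1.44 act 1.42 0.0452 Fr -1.3 Ft -1.4 Fz 7.7 18.0833
1.19 act 1.172 0.0454 Fr -0.3 Ft -1.2 Fz 7.0 18.375
0.94 act 0.924 0.0456 Fr 0.5 Ft -1.1 Fz 6.4 18.6667
0.69 act 0.677 0.0457 Fr 1.2 Ft -1.4 Fz 6.9 18.9583
```

View pics/w6.png

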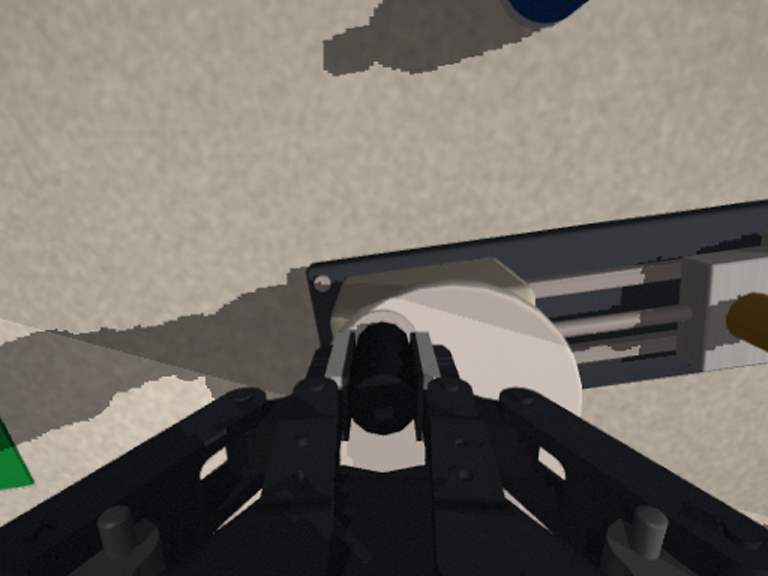

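The wheel follows the grip and forces stay small. Continuing to the stop.

```bash
python3 - <<'E'
from h import *
import json
c=np.array([.579,.146]);phi=.687;P=[]
n=0
while True:
    phi-= .25 if phi>-2.5 else .07
    bot.servo_line(hp(c,phi),velocity=.09 if phi>-2.5 else .04)
    o=get_obs();f=o["wrist_force"];d=o["position"][:2]-c;P.append(o["position"][:2].tolist())
    u=np.array([np.cos(phi),np.sin(phi)]);tt=np.array([-u[1],u[0]])
    a=np.arctan2(d[1],d[0])
    print(round(phi,2),"act",a.round(3),np.hypot(*d).round(4),"Fr",(f[:2]@u).round(1),"Ft",(f[:2]@tt).round(1),"Fz",f[2].round(1),o["time_s"])
    if np.linalg.norm(f[:2])>15 or phi<-3.6: break
json.dump(P,open("P.json","w"))
P=np.array(P);P=P[:-3]
r=least_squares(lambda x:np.hypot(P[:,0]-x[0],P[:,1]-x[1])-x[2],[*c,.045]);print(r.x)
E
```

```text
0.44 act 0.428 0.0458 Fr 1.1 Ft -1.4 Fz 6.4 19.2833
0.19 act 0.178 0.0458 Fr 2.5 Ft -0.9 Fz 5.8 19.5583
-0.06 act -0.071 0.0459 Fr 1.9 Ft -1.3 Fz 6.0 19.8333
-0.31 act -0.322 0.0458 Fr 2.9 Ft -2.2 Fz 7.5 20.1083
-0.56 act -0.573 0.0457 Fr 2.4 Ft -1.5 Fz 7.9 20.3833
-0.81 act -0.825 0.0455 Fr 3.5 Ft -0.7 Fz 9.0 20.6583
-1.06 act -1.076 0.0454 Fr 2.4 Ft -0.7 Fz 9.6 20.9333
-1.31 act -1.328 0.0452 Fr 0.1 Ft -1.5 Fz 9.9 21.2083
-1.56 act -1.578 0.045 Fr 0.2 Ft -2.3 Fz 10.7 21.4833
-1.81 act -1.829 0.0448 Fr -0.9 Ft -1.8 Fz 10.0 21.7583
-2.06 act -2.077 0.0446 Fr -1.7 Ft -0.4 Fz 9.4 22.0333
-2.31 act -2.326 0.0444 Fr -3.0 Ft -1.2 Fz 9.1 22.3083
-2.56 act -2.571 0.0443 Fr -2.9 Ft -2.0 Fz 7.9 22.7417
-2.63 act -2.638 0.0443 Fr -3.5 Ft -1.0 Fz 9.1 22.9917
-2.7 act -2.708 0.0442 Fr -3.6 Ft -0.5 Fz 7.2 23.2417
-2.77 act -2.778 0.0442 Fr -2.1 Ft -0.6 Fz 6.9 23.4917
-2.84 act -2.848 0.0442 Fr -2.3 Ft -0.2 Fz 7.6 23.7417
-2.91 act -2.918 0.0442 Fr -3.1 Ft -0.3 Fz 8.2 23.9917
-2.98 act -2.99 0.0442 Fr -3.0 Ft -0.4 Fz 7.7 24.2417
-3.05 act -3.005 0.0442 Fr -4.7 Ft 13.7 Fz 8.7 24.4917
-3.12 act -3.016 0.0442 Fr -8.1 Ft 29.9 Fz 10.8 24.7417
[0.57982158 0.1460402  0.04502182]
```

It hit the stop at phi≈-3.00, where I expected -2.998; Ft rises to 30 N there. The fitted axis is (0.5798, 0.1460), r = 45.0 mm. Now backing off two full turns.

```bash
python3 - <<'E'
from h import *
c0=np.array([.579,.146]);c=np.array([.5798,.1460])
bot.dwell(.3)
o=get_obs();d=o["position"][:2]-c;a0=np.arctan2(d[1],d[0]);print("stop angle",a0,a0+np.pi,o["wrist_force"].round(1))
phi0=-3.002;N=50
for i in range(1,N+1):
    phi=phi0+4*np.pi*i/N
    bot.servo_line(hp(c,phi),velocity=.09)
    if i%5==0:
        o=get_obs();f=o["wrist_force"];d=o["position"][:2]-c
        u=np.array([np.cos(phi),np.sin(phi)]);tt=np.array([-u[1],u[0]])
        e=(np.arctan2(d[1],d[0])-phi+np.pi)%(2*np.pi)-np.pi
        print(round(phi,2),"err",e.round(3),np.hypot(*d).round(4),"Fr",(f[:2]@u).round(1),"Ft",(f[:2]@tt).round(1),"Fz",f[2].round(1),o["time_s"],o["gripper_width"].round(4))
        if np.linalg.norm(f)>40: print("STOP");break
bot.dwell(.4)
o=get_obs();d=o["position"][:2]-c;print("end angle+pi",np.arctan2(d[1],d[0])+np.pi,o["wrist_force"].round(2),o["position"],o["gripper_width"])
import pickle
w=cam("wrist");s=cam("side");t=cam("top");pickle.dump((w,s,t),open("e.pkl","wb"))
crop(s,180,70,330,250,3.3,"pics/s6.png");crop(t,130,145,290,235,5,"pics/t6.png");crop(w,0,0,512,384,1.5,"pics/w7.png")
E
```

```text
stop angle -3.017040737267432 0.12455191632236096 [  7.6 -29.1  10.7]Traceback (most recent call last):
  File "<stdin>", line 13, in <module>
AttributeError: 'float' object has no attribute 'round'
```

```bash
python3 - <<'E'
from h import *
c=np.array([.5798,.1460])
phi0=-3.002;N=50
o=get_obs();print(o["time_s"],o["position"],hp(c,phi0+4*np.pi*5/N))
for i in range(6,N+1):
    phi=phi0+4*np.pi*i/N
    bot.servo_line(hp(c,phi),velocity=.09)
    if i%5==0:
        o=get_obs();f=o["wrist_force"];d=o["position"][:2]-c
        u=np.array([np.cos(phi),np.sin(phi)]);tt=np.array([-u[1],u[0]])
        e=(np.arctan2(d[1],d[0])-phi+np.pi)%(2*np.pi)-np.pi
        print("%.2f err %.3f r %.4f Fr %.1f Ft %.1f Fz %.1f t %.2f w %.4f"%(phi,e,np.hypot(*d),f[:2]@u,f[:2]@tt,f[2],o["time_s"],o["gripper_width"]))
        if np.linalg.norm(f)>40: print("STOP");break
bot.dwell(.4)
o=get_obs();d=o["position"][:2]-c;print("end angle+pi",np.arctan2(d[1],d[0])+np.pi,o["wrist_force"].round(2),o["position"],o["gripper_width"])
import pickle
w=cam("wrist");s=cam("side");t=cam("top");pickle.dump((w,s,t),open("e.pkl","wb"))
crop(s,180,70,330,250,3.3,"pics/s6.png");crop(t,130,145,290,235,5,"pics/t6.png");crop(w,0,0,512,384,1.5,"pics/w7.png")
E
```

```text
26.475 [0.57263428 0.10161804 0.13480528] [np.float64(0.5719843391436442), np.float64(0.10168391437211056), 0.134]
-0.49 err 0.015 r 0.0451 Fr 0.3 Ft 1.6 Fz 9.4 t 27.85 w 0.0207
0.77 err 0.018 r 0.0451 Fr 0.1 Ft 1.9 Fz 9.8 t 29.23 w 0.0206
2.02 err 0.022 r 0.0450 Fr -1.5 Ft 0.8 Fz 12.8 t 30.60 w 0.0207
3.28 err 0.010 r 0.0450 Fr -2.3 Ft 1.6 Fz 10.7 t 31.98 w 0.0209
4.54 err 0.007 r 0.0450 Fr -0.9 Ft 1.9 Fz 10.2 t 33.35 w 0.0209
5.79 err 0.012 r 0.0450 Fr 1.7 Ft 1.9 Fz 9.1 t 34.73 w 0.0208
7.05 err 0.022 r 0.0451 Fr 1.4 Ft 1.7 Fz 11.2 t 36.10 w 0.0206
8.31 err 0.026 r 0.0450 Fr -1.9 Ft 0.9 Fz 13.2 t 37.48 w 0.0205
9.56 err 0.010 r 0.0449 Fr -2.3 Ft 1.2 Fz 11.7 t 38.85 w 0.0211
end angle+pi 0.1422975725318678 [ 2.57 -1.12 10.19] [0.53529123 0.13962341 0.13476318] 0.020436865883405413
```

View pics/s6.png

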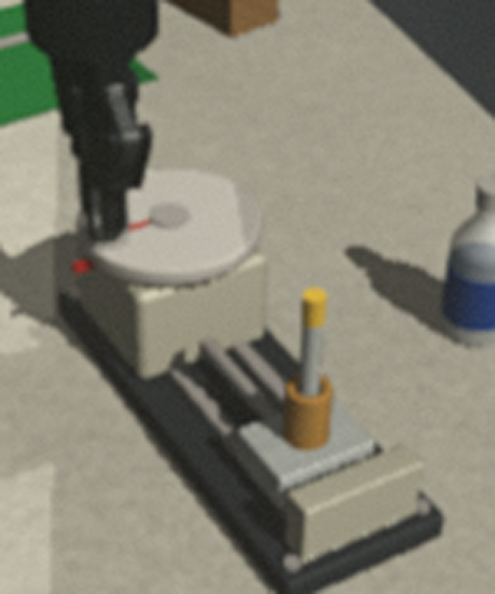

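View pics/w7.png

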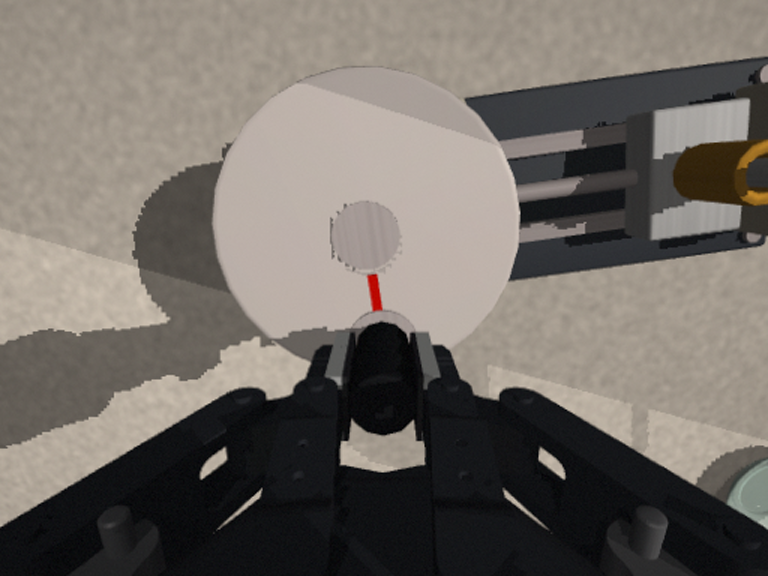

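View pics/t6.png

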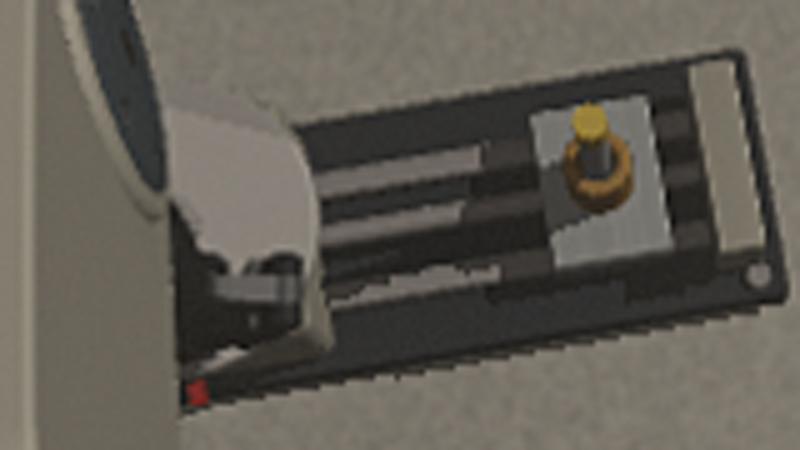

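The pictures show the handle over the index mark, with the rod upright in the cup at top crop (590,122) over (600,172). The cup has moved about 5 px, or 9.4 mm, towards the wheel, which matches 0.83 to 2.0 turns. The stop and end angles agree within 0.02 rad, so I'm handing in.

```bash
python3 - <<'E'
from h import *
o=get_obs();print(o["time_s"],o["gripper_width"],abs(o["joint_vel"]).max())
hand_in()
E
```

```text
39.4 0.020826520272418072 0.001702656641339317
the job is handed in; nothing more can be done
```

I put the yellow-topped rod in the cup and let go of it. Then I wound the wheel clockwise to its stop, backed it off two full turns, and handed in at 39.4 s of 72 s with the gripper still on the handle. No verdict was reported.

- **Rod:** it touched the cup floor at TCP z 0.1315 m, the height expected. The last side and top pictures show it upright and free in the cup.
- **Wheel:** the stop came at handle angle -3.00 rad about the axis; -2.998 was expected. It was held there with up to 30 N of tangential force. After backing off, the end angle was within about 0.02 rad of two turns, and the handle lies over the index mark.
- **Carriage:** it moved about 9.4 mm towards the wheel, as expected for a start of about 0.83 turns.
- **Grip:** the gripper holds the handle at 40 N with the fingers about 20.8 mm apart, and the arm was still when I handed in.
- **Other items:** nothing came near the other two rods, the jar, the bottle or the dish, but I did not re-measure their positions at the end.
- **Disagreements:** side-camera heights read 3–4 mm high against the known heights. Yaw estimates for the stand ranged from 0.133 to 0.15 rad. A print error stopped the back-off script once, partway through; I resumed from the same point.

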